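# Laryngoscope handle back in its cradle

## Task

Put the laryngoscope handle that stands on the worktop away in its own cradle in the covered tray: take the loose cover off and leave it flat on the worktop so that the set can be checked, lay the handle down on its side on the worktop and let go of it, then take it again across its middle and lower it into the empty cradle of its size, head end away from you, until it lies fully home. Never let the handle topple or drop, and leave the other handle, the tape roll and the oximeter where they are.

Things in the scene. Friction and masses are not known exactly. Their poses are not given: they have to be found in the camera images.
- handle_standard: steel laryngoscope handle to put away, 126 mm, 0.18 kg, standing on its cap. Origin: centre of the cap's end face; z along it to the head (up while standing). At z 0-12 mm octagonal cap, 30 mm across flats; 12-98 round ribbed grip, dia 27; 98-112 octagonal collar, 30 across flats; 112-126 round boss, dia 18 (head end). On its side it rests on flats and does not roll, axis 15 mm up.
- handle_standard_mid (a point): point on that handle's axis 56 mm from the cap's end face, mid between that face and the collar's outer shoulder: the place to take it across when it lies
- handle_standard_tip (a point): end of that handle's boss, on the axis, 126 mm from the cap's end face
- cover: loose grey cover of the tray, 162 x 202 mm (x, y), 16 mm high, 0.3 kg, steel bow grip on top. At the start its plate lies on the tray's walls, its skirt reaching 12 mm down outside them with 2 mm play. Origin: centre of its underside (lower edge of the skirt), z up; 0 when it lies on the worktop.
- cover_grip (a point): middle of the cover's bow grip: a straight bar 12 mm thick, 68 mm long, along the cover's x axis, its centre 46 mm above the cover's underside and 30 mm above its plate
- tray: fixed open aluminium tray 152 x 192 x 50 mm (x, y, z), walls and floor 4 mm; origin: centre of its underside. In it three cradles (black base, grey cheeks) side by side, 60 mm apart along y, in changing order: standard (long, wide, empty), slim (long, narrow, empty), stubby (short, wide, short handle in it). On each one's stop at -x (end nearer the robot) a white label with its handle's outline.
- cradle_standard: standard cradle. Origin: centre of its underside on the tray floor; x along the lying handle, cap to head; z up. Base 6 mm; channel between two pairs of cheeks 35 mm wide, x -58.5 to +58.5 mm, for cap and collar; cheeks 31 mm high, flared tops. Stop at -x; at +x a gate 24 mm wide passes only the boss. Waist x -36 to +36 is open at both sides for fingers.
- cradle_standard_seat (a point): where the handle's mid point is when it lies home in the standard cradle: 21 mm above the cradle's underside, 25 mm above the worktop. A handle in the next cradle leaves 33 mm free beside its grip.
- handle_stubby: bystander: short handle, 90 mm long, 30 mm across flats, lying in the stubby cradle. Origin at its cap's end face, z along it.
- tape_roll: bystander: roll of white tape lying flat, 76 mm diameter, 25 mm high. Origin: centre of its underside.
- oximeter: bystander: blue and white finger oximeter, 34 x 58 x 31 mm. Origin: centre of its underside.

How it is judged (in metres and radians):
On the way:
1. the handle lies on its side on the worktop, let go (angle between handle_standard's own z axis and vertical between 1.5 and 1.64 rad and height (world z) of handle_standard_mid below 0.019 m and contact force between handle_standard and the fingers below 0.05 N and linear speed of handle_standard below 0.02 m/s), for 0.2 s.
At the end, for the whole second after the job is handed in: Handle at rest and let go in the standard cradle: mid point within 6 mm of the seat, axis within 0.08 rad, boss at the far end. Cover at rest, let go, flat (0.05 rad) on the worktop, lower edge under 5 mm. Stubby handle, tape roll and oximeter within 30 mm of their starts (distance between handle_standard_mid and cradle_standard_seat below 0.006 m and angle between the z axis of handle_standard and the x axis of cradle_standard, either way round below 0.08 rad and x of handle_standard_tip in the frame of cradle_standard above 0.055 m and linear speed of each of handle_standard, cover below 0.02 m/s and contact force between each of handle_standard, cover and the fingers below 0.05 N and height (world z) of cover below 0.005 m and angle between cover's own z axis and vertical below 0.05 rad and distance of each of tape_roll, oximeter, handle_stubby from where it was at the start of the episode below 0.03 m); the robot touches nothing.
It fails at once if the handle is let go while it leans (0.5 to 1.2 rad from upright) or is in the air (its mid point above 90 mm, or above 45 mm when lying): it topples or drops (contact force between handle_standard and the fingers below 0.05 N and (height (world z) of handle_standard_mid above 0.09 m or angle between handle_standard's own z axis and vertical between 0.5 and 1.2 rad or (angle between handle_standard's own z axis and vertical above 1.2 rad and height (world z) of handle_standard_mid above 0.045 m))).
It fails at once if a bystander is moved more than 30 mm (distance of any of tape_roll, oximeter, handle_stubby from where it was at the start of the episode above 0.03 m).
It also fails if it takes over 72 s, if anything falls off the work surface, if the arm or the gripper's body presses on something with over 40 N, if the wrist force passes 120 N, or if a joint passes its speed limit or range.

## Robot

A 6-joint arm with a two-finger parallel gripper is mounted at the origin on a cart in front of the work surface, level with it; the furniture and walls round the work are solid. World frame = base frame: x ahead of the robot, y to its left, z up, the work surface at z = 0. Lengths are in mm, angles in rad, forces in N, time in s.
With the tool pointing down it reaches from about 300 to 775 mm from the base axis. Payload 14.6 kg.
Tool frame: the origin (TCP) lies on the centre line of the jaws, within the pads' length; the fingertips stand 8 mm ahead of it and the grasp point (between the pads) lies 11 mm behind it; z points along the fingers, y is the direction in which the jaws open and shut (so a half turn about z gives the same grasp; the last joint's range is limited). The gripper opens to 94 mm and grips with 3 to 60 N. Pads are 16 mm wide; open, the fingers measure 119 mm over their backs; the gripper's body (75 mm by 177 mm) begins 78 mm behind the grasp point.
Start: joints at [1.045, 0.3, 1.521, -0, 1.321, -0.067], TCP at [243.576, 493.113, 213.446] pointing down, gripper open.
Joint ranges: [-3.03, 3.03], [-0.79, 2.21], [0.23, 2.52], [-1.04, 4.18], [0, 3.07], [-2.55, 2.55]. Speed limits (rad/s): [2.22, 2.22, 2.57, 3.14, 3.14, 3.14].

## Interface

Orientations are given as [roll, pitch, yaw] about the fixed x, y, z axes, in that order (R = Rz(yaw) Ry(pitch) Rx(roll)).
In Python, from cell import read_state, cams, manip gives the robot as it stands.
- The arm moves only by the shell command python3 -m handwheel 'ROWS' [OPENING] [FORCE]. ROWS is JSON, a list of rows, each a list of 4 numbers: the shift along the tool's x, y, z in m, then the turn about the tool's z in degrees. In form: [[dx, dy, dz, turn], ...]. A call has 1 to 5 rows; each row is the pose to reach, as a shift and turn from the pose measured when the call began, along the tool's axes at that moment; what a row does not reach only later rows make up. A row lasts 1/8 s, in which the tool goes at most 62.5 mm and 10.7 degrees, less where a joint would pass 70% of its speed; a pose out of reach is approached as far as the arm can. A call with a gripper value outside its range is refused whole. OPENING is the closure, from 0 (fully open) to 1 (shut), set as the call begins (- or left out, the last holds). The fingers move at their own pace and stop on an object; FORCE is the grip in N (left out, the last holds). Time passes only in rows, so rows that repeat a pose let the fingers close. It gives the time, the measured TCP pose, the force and the opening at its end, in the units of the state.
- read_state(): the state, without advancing time (a new reading comes with each control period).
- cams.camera(name): name is "scene" or "top" or "wrist"; returns the picture (384x512x3 uint8, red, green, blue); there is no depth.
- cams.get_calibration(name): a dict with "vertical_fov" (degrees; the focal length in pixels is half the picture's height over the tangent of half this angle, whatever the lens; pixels are square), "cx", "cy" (the principal point, pixels), "dist_coeffs" ([k1, k2, p1, p2, k3] as OpenCV has them; the pictures are not rectified), "R" (3x3) and "t" (3): a world point X has camera coordinates R X + t. Camera axes: x right, y down, z forward; pixel columns grow to the right and rows downward; lengths in mm; the calibration is good to about 2 mm. A picture is of the moment at which its call begins: read the wrist's pose just before it. get_calibration takes no time and is no camera call; for the wrist camera it gives the pose at the moment of the call.
- manip.sign_off(): hands the job in, once; it reports no verdict.
The state is a dict: "clock": time; "joints": joint angles; "qd": joint speeds; "effort": joint torques, N m; "eef_pos": TCP position; "eef_rot": TCP orientation; "wrist_force": force on the tool from outside, world axes, zero at the start; "moment": the same for the moment, N m; "finger_gap": finger opening in mm.
Only numpy, scipy, OpenCV 4.12 (cv2) and the standard library are available. Lean on these libraries where they do the work, as an engineer would, in place of code of your own. Each camera call takes 0.05 s, during which the arm holds its last target. There are 200 camera calls.

## Working session

There is one attempt and no reset: what is moved stays moved. The work goes in short steps, Python scripts to look and compute and a shell command to move; the robot and the scene stay as the last step left them, time stands still between calls to the robot, and variables do not carry over. Pictures are saved under pics/ and viewed, about 8 in all and at most 12, crops included, and the job is handed in when it is done.

```bash
mkdir -p pics; ls; cat > h.py <<'E'
import numpy as np, cv2
from cell import read_state, cams, manip
from scipy.spatial.transform import Rotation as Ro
def K(c):
    f=192/np.tan(np.radians(c["vertical_fov"])/2)
    return np.array([[f,0,c["cx"]],[0,f,c["cy"]],[0,0,1]])
def shot(name,fn=None):
    c=cams.get_calibration(name); im=cams.camera(name)
    if fn: cv2.imwrite("pics/"+fn,im[:,:,::-1])
    return im,c
def ray(c,uv):
    p=cv2.undistortPoints(np.array(uv,float).reshape(-1,1,2),K(c),np.array(c["dist_coeffs"],float)).reshape(-1,2)
    R=np.array(c["R"]);t=np.array(c["t"])
    d=np.c_[p,np.ones(len(p))]@R
    return -R.T@t,d
def onz(c,uv,z):
    o,d=ray(c,uv); return o+d*((z-o[2])/d[:,2])[:,None]
def proj(c,X):
    R=np.array(c["R"]);t=np.array(c["t"],float)
    return cv2.projectPoints(np.array(X,float).reshape(-1,1,3),cv2.Rodrigues(R)[0],t,K(c),np.array(c["dist_coeffs"],float))[0].reshape(-1,2)
def totool(X,s=None):
    s=s or read_state(); return Ro.from_euler("xyz",s["eef_rot"]).as_matrix().T@(np.array(X,float)-np.array(s["eef_pos"]))
E
python3 - <<'E'
from h import *
a,c=shot("top","top0.png"); b,d=shot("scene","scene0.png")
cv2.imwrite("pics/both0.png",np.hstack([cv2.resize(a,(400,300)),cv2.resize(b,(400,300))])[:,:,::-1])
print(read_state());print(c);print(d); print(cams.get_calibration("wrist"))
E
```

```text
pics
{'clock': 0.1, 'joints': array([ 1.04543986e+00,  3.00405983e-01,  1.52149982e+00, -4.02709182e-05,
        1.32071233e+00, -6.65975393e-02]), 'qd': array([ 0.0020005 , -0.00139979, -0.00150418, -0.00070319,  0.00053687,
       -0.00072254]), 'effort': array([ 1.40929274e-04, -5.32643723e+01, -3.53286695e+01,  7.08794896e-02,
        2.34754389e-02, -9.21180367e-05]), 'eef_pos': array([243.457785  , 492.9322581 , 212.95642177]), 'eef_rot': array([-3.14056685e+00, -2.93228891e-05,  2.68284370e+00]), 'wrist_force': array([-0.35374115,  0.44541308,  0.66788565]), 'moment': array([ 0.05574719, -0.023503  ,  0.00666272]), 'finger_gap': 93.87647877287301}
{'vertical_fov': 45.99798684363868, 'cx': 253.165324877068, 'cy': 190.06499409042294, 'dist_coeffs': array([-0.12616191,  0.        ,  0.        ,  0.        ,  0.        ]), 'R': array([[ 0.0271221 , -0.9990207 ,  0.03495756],
       [-0.98741345, -0.0322252 , -0.15484252],
       [ 0.1558174 , -0.03031791, -0.9873205 ]]), 't': array([-165.1401349 ,  506.51386925,  995.041933  ])}
{'vertical_fov': 49.46565661755549, 'cx': 257.58253933931593, 'cy': 193.44155646199113, 'dist_coeffs': array([-0.03079404,  0.        ,  0.        ,  0.        ,  0.        ]), 'R': array([[ 0.54849133, -0.83606638,  0.01225826],
       [-0.58501168, -0.39418205, -0.708789  ],
       [ 0.59742664,  0.3815934 , -0.70531403]]), 't': array([-395.87307147,  292.538992  ,  670.28224929])}
{'vertical_fov': 60.70132120545872, 'cx': 251.61502433106045, 'cy': 191.63237401469294, 'dist_coeffs': array([-0.04773848,  0.        ,  0.        ,  0.        ,  0.        ]), 'R': array([[ 4.43179379e-01,  8.96432926e-01, -2.18391502e-04],
       [ 8.72350398e-01, -4.31217320e-01,  2.30339764e-01],
       [ 2.06389974e-01, -1.02272347e-01, -9.73110243e-01]]), 't': array([-550.29962065,  -23.5827709 ,  389.65186724])}
```

View pics/top0.png

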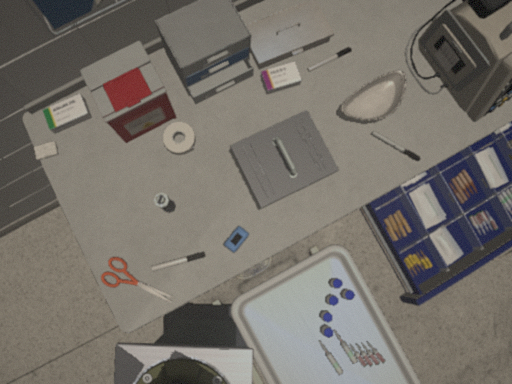

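View pics/scene0.png

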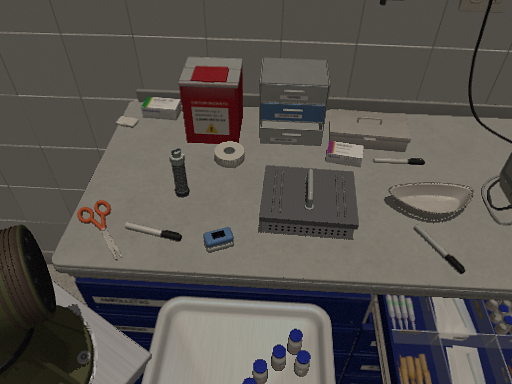

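Top view: handle boss at about (161,200), cover centre (284,158) with its bar from (277,138) to (293,177), tape roll (179,137), oximeter (236,238). The scene view agrees: handle at (180,172), cover at (309,195).

```bash
python3 - <<'E'
from h import *
ct=cams.get_calibration("top"); cs=cams.get_calibration("scene")
def two(a,b):
    o1,d1=ray(ct,[a]);o2,d2=ray(cs,[b]);d1=d1[0];d2=d2[0]
    s=np.linalg.lstsq(np.c_[d1,-d2],o2-o1,rcond=None)[0]
    p,q=o1+s[0]*d1,o2+s[1]*d2
    return ((p+q)/2).round(),np.linalg.norm(p-q).round(1)
print("boss",onz(ct,[(161.5,200)],126),two((161.5,200),(177,153)))
P=onz(ct,[(231,147),(305,112),(337,172),(264,206)],54);print("cover",P,P.mean(0))
print("bar",onz(ct,[(277,138),(293,177)],87), two((277,138),(310,171)),two((293,177),(310,205)))
print("tape",onz(ct,[(179,137)],25),"oxi",onz(ct,[(236,238)],25))
print("pens",onz(ct,[(153,268),(204,254),(172,299),(372,133),(418,158)],5))
print("table edge",onz(ct,[(122,332),(26,116),(260,272),(420,185)],0), "sharps",onz(ct,[(113,138),(175,121),(200,93)],0),"dish",onz(ct,[(342,108),(405,75),(380,122)],15), "box", onz(ct,[(268,92),(300,83)],0))
E
```

```text
boss [[470.69271889  44.11280759 126.        ]] (array([472.,  44., 119.]), np.float64(2.2))
cover [[ 607.98915863  -95.8524565    54.        ]
 [ 699.26860983 -266.54044755   54.        ]
 [ 557.87744692 -341.90655933   54.        ]
 [ 473.78563199 -175.03115264   54.        ]] [ 584.73021185 -219.83265401   54.        ]
bar [[ 624.07037771 -198.82132451   87.        ]
 [ 536.30593155 -235.9303113    87.        ]] (array([ 627., -199.,   76.]), np.float64(0.9)) (array([ 543., -241.,   65.]), np.float64(6.9))
tape [[635.70907281  29.10981437  25.        ]] oxi [[ 401.37245418 -114.10162347   25.        ]]
pens [[ 326.60322165   76.32346684    5.        ]
 [ 362.91122649  -40.8051117     5.        ]
 [ 257.24302287   28.90819982    5.        ]
 [ 669.70208936 -441.49567861    5.        ]
 [ 610.97714636 -557.96551916    5.        ]]
table edge [[ 176.72578565  142.37275776    0.        ]
 [ 686.94754116  422.56065909    0.        ]
 [ 325.00265402 -172.4399176     0.        ]
 [ 544.00246493 -562.81981818    0.        ]] sharps [[635.29558106 194.30706167   0.        ]
 [682.77441117  44.81585948   0.        ]
 [757.22015027 -12.74126248   0.        ]] dish [[ 727.33843555 -364.18650701   15.        ]
 [ 824.6177929  -529.38284231   15.        ]
 [ 695.86930033 -459.46040771   15.        ]] box [[ 766.3034224  -181.48970873    0.        ]
 [ 793.90934303 -261.52469017    0.        ]]
```

```bash
cat >> h.py <<'E'
def go(X,yawdeg=None):
    s=read_state(); d=totool(X,s)/1000
    y=np.degrees(s["eef_rot"][2]); t=0 if yawdeg is None else (y-yawdeg+180)%360-180
    print("t",round(s["clock"],2),"pos",np.round(s["eef_pos"],1),"yaw",round(y,1),"q",np.round(s["joints"],2),"F",np.round(s["wrist_force"],1),"gap",round(s["finger_gap"],1),"-> shift",np.round(d,4),"turn",round(t,1))
E
python3 -c "
from h import *
go((560,-205,250),28.5)"
```

```text
t 0.1 pos [243.5 492.9 213. ] yaw 153.7 q [ 1.05  0.3   1.52 -0.    1.32 -0.07] F [-0.4  0.4  0.7] gap 93.9 -> shift [-0.5929 -0.4856 -0.0366] turn 125.2
```

```bash
python3 -m handwheel '[[-0.593,-0.486,-0.037,53],[-0.593,-0.486,-0.037,53],[-0.593,-0.486,-0.037,53],[-0.593,-0.486,-0.037,53],[-0.593,-0.486,-0.037,53]]'; python3 -c "
from h import *
go((560,-205,250),28.5)"
```

```text
clock: 0.72
eef_pos: [372.7, 206.9, 228.5]
eef_rot: [-3.141, 0.001, 1.752]
wrist_force: [0.6, 1.6, 0.3]
finger_gap: 94.0
t 0.72 pos [372.7 206.9 228.5] yaw 100.4 q [ 0.42  0.01  1.82 -0.    1.31  0.24] F [0.6 1.6 0.3] gap 94.0 -> shift [-0.4389  0.11   -0.0212] turn 71.9
```

```bash
python3 -m handwheel '[[-0.439,0.110,-0.021,53],[-0.439,0.110,-0.021,53],[-0.439,0.110,-0.021,53],[-0.439,0.110,-0.021,53],[-0.439,0.110,-0.021,53]]'; python3 -c "
from h import *
go((560,-205,250),28.5)"
```

```text
clock: 1.35
eef_pos: [501.7, -77.6, 243.1]
eef_rot: [3.141, 0.001, 0.821]
wrist_force: [-0.0, 1.9, 0.5]
finger_gap: 94.1
t 1.35 pos [501.7 -77.6 243.1] yaw 47.0 q [-0.23  0.18  1.6  -0.    1.36  0.52] F [-0.   1.9  0.5] gap 94.1 -> shift [-0.0535  0.1295 -0.0068] turn 18.5
```

```bash
python3 -m handwheel '[[-0.053,0.13,-0.007,18.5],[-0.053,0.13,-0.007,18.5],[-0.053,0.13,-0.007,18.5],[-0.053,0.13,-0.007,18.5]]'; python3 -c "
from h import *
go((560,-205,250),28.5)
shot('wrist','w1.png')"
```

```text
clock: 1.85
eef_pos: [560.6, -205.8, 249.3]
eef_rot: [-3.141, 0.002, 0.497]
wrist_force: [-0.1, -0.3, -0.2]
finger_gap: 94.3
t 1.85 pos [ 560.6 -205.8  249.3] yaw 28.5 q [-0.41  0.38  1.33 -0.    1.43  0.66] F [-0.1 -0.3 -0.2] gap 94.3 -> shift [-0.0001 -0.001  -0.0007] turn -0.0
```

View pics/w1.png

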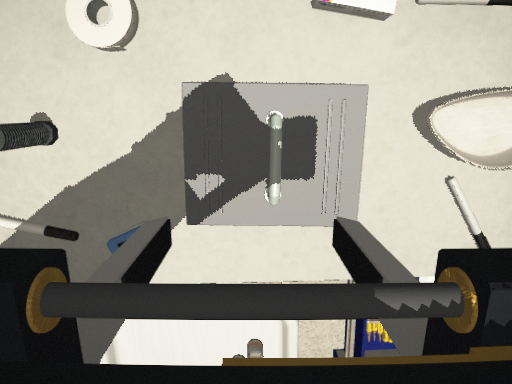

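Wrist view: bar from (276,120) to (274,196), cover corners (182,84), (368,86), (362,225), (187,224).

```bash
python3 - <<'E'
from h import *
c=cams.get_calibration("wrist")
B=onz(c,[(276,120),(274,196)],86);print(B,B.mean(0),np.degrees(np.arctan2(*(B[0]-B[1])[1::-1])))
P=onz(c,[(182,84),(368,86),(362,225),(187,224)],54);print(P,P.mean(0))
for a,b in((3,0),(2,1)): print(np.degrees(np.arctan2(*(P[b]-P[a])[1::-1])), np.linalg.norm(P[b]-P[a]))
d=P[1]-P[0];print(np.degrees(np.arctan2(d[0],-d[1])),np.linalg.norm(d))
E
```

```text
[[ 625.27469056 -196.52600357   86.        ]
 [ 555.96174663 -233.23028475   86.        ]] [ 590.61821859 -214.87814416   86.        ] 27.903206406469682
[[ 610.93377524  -91.34854098   54.        ]
 [ 705.10894758 -268.30230714   54.        ]
 [ 568.87131937 -348.29072732   54.        ]
 [ 471.11831224 -165.51201309   54.        ]] [ 589.00808861 -218.36339713   54.        ]
27.94319029873969 158.26744545133312
30.41822991046245 157.98366594273483
28.02200342207928 200.45348199009968
```

```bash
python3 -c "
from h import *
go((590,-216.5,74),28.2)"
```

```text
t 1.9 pos [ 560.4 -204.8  249.6] yaw 28.5 q [-0.41  0.38  1.33 -0.    1.43  0.66] F [-0.2  0.6 -0. ] gap 94.0 -> shift [0.0207 0.0245 0.1755] turn 0.3
```

```bash
python3 -m handwheel '[[0.021,0.024,0.05,0.3],[0.021,0.024,0.1,0.3],[0.021,0.024,0.14,0.3],[0.021,0.024,0.175,0.3],[0.021,0.024,0.175,0.3]]'; python3 -m handwheel '[[0,0,0,0],[0,0,0,0],[0,0,0,0],[0,0,0,0],[0,0,0,0]]' 1 40;python3 -c "
from h import *
go((590,-216.5,74),28.2)"
```

```text
clock: 2.52
eef_pos: [588.8, -214.2, 72.7]
eef_rot: [-3.138, 0.004, 0.494]
wrist_force: [0.3, 0.8, 1.3]
finger_gap: 94.4
clock: 3.15
eef_pos: [588.8, -214.2, 72.8]
eef_rot: [-3.138, 0.004, 0.494]
wrist_force: [-0.0, 1.3, -0.0]
finger_gap: 47.5
t 3.15 pos [ 588.8 -214.2   72.8] yaw 28.3 q [-0.41  0.61  1.42 -0.    1.12  0.67] F [-0.   1.3 -0. ] gap 47.5 -> shift [-0.      0.0026 -0.0012] turn 0.1
```

```bash
python3 -m handwheel '[[0,0.0,0,0],[0,0,0,0],[0,0,0,0],[0,0,0,0],[0,0,0,0]]'; python3 -m handwheel '[[0,0,-0.01,0],[0,0,-0.03,0],[0,0,-0.06,0],[0,0,-0.09,0],[0,0,-0.12,0]]' ; python3 -c "
from h import *
go((449,164.5,200),118.2)"
```

```text
clock: 3.78
eef_pos: [589.4, -215.2, 72.9]
eef_rot: [-3.14, 0.003, 0.493]
wrist_force: [5.6, -7.1, -5.3]
finger_gap: 10.7
clock: 4.4
eef_pos: [589.7, -214.9, 195.1]
eef_rot: [-3.14, 0.003, 0.494]
wrist_force: [0.6, -1.0, -3.5]
finger_gap: 11.1
t 4.4 pos [ 589.7 -214.9  195.1] yaw 28.3 q [-0.41  0.49  1.3  -0.    1.35  0.67] F [ 0.6 -1.  -3.5] gap 11.1 -> shift [ 0.0559 -0.4008 -0.0046] turn -89.9
```

```bash
python3 -m handwheel '[[0.011,-0.06,-0.005,0],[0.023,-0.121,-0.005,-10],[0.034,-0.181,-0.005,-20],[0.045,-0.241,-0.005,-30],[0.056,-0.3,-0.005,-40]]' ; python3 -c "
from h import *
go((449,164.5,200),118.2)"
```

```text
clock: 5.03
eef_pos: [495.9, 77.7, 201.5]
eef_rot: [-3.14, 0.001, 1.198]
wrist_force: [1.0, 0.1, -3.7]
finger_gap: 11.0
t 5.03 pos [495.9  77.7 201.5] yaw 68.6 q [0.08 0.2  1.67 0.   1.27 0.46] F [ 1.   0.1 -3.7] gap 11.0 -> shift [ 0.0638 -0.0753  0.0016] turn -49.6
```

```bash
python3 -m handwheel '[[0.02,-0.025,0.0,-10],[0.04,-0.05,0,-20],[0.05,-0.065,0,-30],[0.064,-0.075,0,-40],[0.064,-0.075,0,-49.6]]' ; python3 -c "
from h import *
go((449,164.5,37),118.2)
shot('top','t1.png');s,_=shot('wrist','w2.png')
"
```

```text
clock: 5.65
eef_pos: [448.9, 165.6, 202.7]
eef_rot: [-3.141, -0.001, 2.071]
wrist_force: [-0.7, 0.1, -2.6]
finger_gap: 10.5
t 5.65 pos [448.9 165.6 202.7] yaw 118.6 q [ 0.28  0.15  1.73  0.    1.26 -0.22] F [-0.7  0.1 -2.6] gap 10.5 -> shift [-0.0012 -0.0003  0.1657] turn 0.4
```

View pics/t1.png

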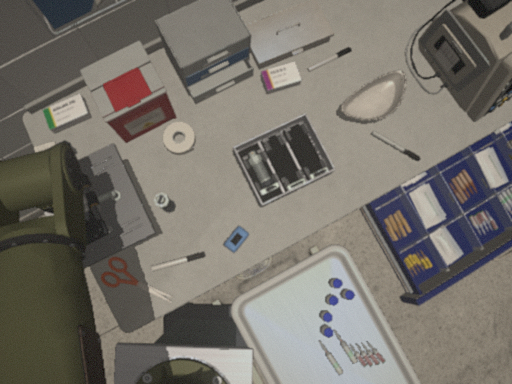

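Cover held over the free area at left; stubby handle sits in the left cradle (260,170); the two empty cradles are at about (283,157) and (308,148). I'll check the scissors clearance and crop the tray.

```bash
python3 - <<'E'
from h import *
ct=cams.get_calibration("top")
P=onz(ct,[(108,258),(122,258),(132,275),(161,200)],0)
P[3]=onz(ct,[(161.5,200)],126)[0]
a=np.radians(28.5)
for p in P:
    d=p[:2]-[177,142]; print(p.round(),"u",d@[np.cos(a),np.sin(a)],"v",d@[np.sin(a),-np.cos(a)])
im=cv2.imread("pics/t1.png")[105:215,220:345]
cv2.imwrite("pics/tc.png",cv2.resize(im,None,fx=6,fy=5.4,interpolation=cv2.INTER_CUBIC))
E
```

```text
[346. 185.   0.] u 168.60311166328444 v 42.84589225189976
[347. 152.   0.] u 153.88770820373995 v 72.70069767363587
[308. 126.   0.] u 107.7258103094921 v 77.0907646102923
[471.  44. 126.] u 211.39445585304205 v 226.16299344625747
```

View pics/tc.png

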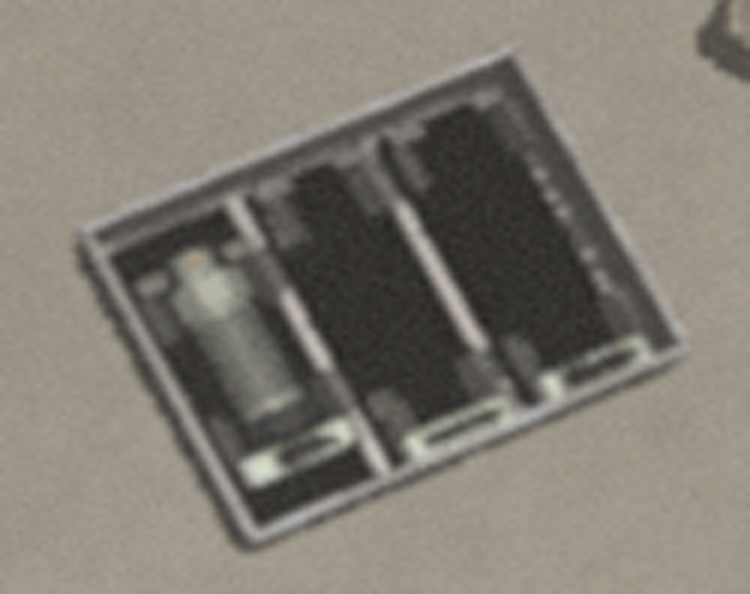

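```bash
python3 -c "
from h import *
go((483,180.5,37),118.5)
"
```

```text
t 5.75 pos [449.2 164.9 202.5] yaw 118.4 q [ 0.27  0.15  1.73  0.    1.26 -0.22] F [-0.  -0.3 -2.7] gap 10.6 -> shift [-0.0025  0.0373  0.1655] turn -0.1
```

```bash
python3 -m handwheel '[[-0.0025,0.037,0.03,0],[-0.0025,0.037,0.08,0],[-0.0025,0.037,0.12,0],[-0.0025,0.037,0.15,0],[-0.0025,0.037,0.162,0]]'; python3 -m handwheel '[[0,0,0.002,0],[0,0,0.004,0],[0,0,0.005,0]]'; python3 -c "
from h import *
go((483,180.5,35),118.5)
"
```

```text
clock: 6.38
eef_pos: [482.3, 180.1, 39.6]
eef_rot: [-3.139, -0.001, 2.063]
wrist_force: [0.2, -0.1, -3.3]
finger_gap: 11.3
clock: 6.75
eef_pos: [482.8, 180.3, 35.5]
eef_rot: [-3.141, -0.001, 2.062]
wrist_force: [0.6, -0.1, -2.5]
finger_gap: 11.2
t 6.75 pos [482.8 180.3  35.5] yaw 118.1 q [ 0.29  0.45  1.78  0.    0.92 -0.21] F [ 0.6 -0.1 -2.5] gap 11.2 -> shift [0.0001 0.0003 0.0005] turn -0.4
```

```bash
python3 -m handwheel '[[0,0,0.001,0],[0,0,0.001,0]]'; python3 -m handwheel '[[0,0,0,0],[0,0,0,0],[0,0,0,0],[0,0,0,0],[0,0,-0.0,0]]' 0;python3 -m handwheel '[[0,0,-0.05,0],[0,0,-0.1,0],[0,0,-0.15,0],[0,0,-0.19,0],[0,0,-0.19,0]]'; python3 -c "
from h import *
go((415,15,230),28.5)
"
```

```text
clock: 7.0
eef_pos: [483.1, 180.3, 34.9]
eef_rot: [-3.141, -0.001, 2.062]
wrist_force: [0.6, -0.2, -2.0]
finger_gap: 10.6
clock: 7.62
eef_pos: [483.1, 180.3, 34.9]
eef_rot: [-3.141, -0.001, 2.062]
wrist_force: [0.2, 0.1, 0.2]
finger_gap: 57.5
clock: 8.25
eef_pos: [484.1, 180.5, 227.8]
eef_rot: [3.137, 0.0, 2.062]
wrist_force: [-0.7, -0.9, -0.5]
finger_gap: 93.6
t 8.25 pos [484.1 180.5 227.8] yaw 118.2 q [ 0.29  0.21  1.6   0.    1.33 -0.21] F [-0.7 -0.9 -0.5] gap 93.6 -> shift [-0.1134 -0.139  -0.0029] turn 89.7
```

```bash
python3 -m handwheel '[[-0.03,-0.05,-0.01,10],[-0.06,-0.09,-0.02,20],[-0.09,-0.12,-0.02,30],[-0.11,-0.14,-0.02,40],[-0.113,-0.139,-0.022,50]]'; python3 -m handwheel '[[0,0,0,10],[0,0,0,20],[0,0,0,30],[0,0,0,40],[0,0,0,40]]';python3 -c "
from h import *
go((415,15,230),28.5)
shot('wrist','w3.png')
"
```

```text
clock: 8.88
eef_pos: [414.0, 13.9, 248.1]
eef_rot: [3.139, -0.003, 1.182]
wrist_force: [-0.0, 0.0, 0.6]
finger_gap: 94.1
clock: 9.5
eef_pos: [413.7, 13.9, 247.1]
eef_rot: [-3.141, -0.002, 0.484]
wrist_force: [-0.2, -0.1, -0.6]
finger_gap: 93.8
t 9.5 pos [413.7  13.9 247.1] yaw 27.8 q [-0.06 -0.04  1.82  0.    1.35  1.03] F [-0.2 -0.1 -0.6] gap 93.8 -> shift [ 0.0016 -0.0003  0.0171] turn -0.7
```

View pics/w3.png

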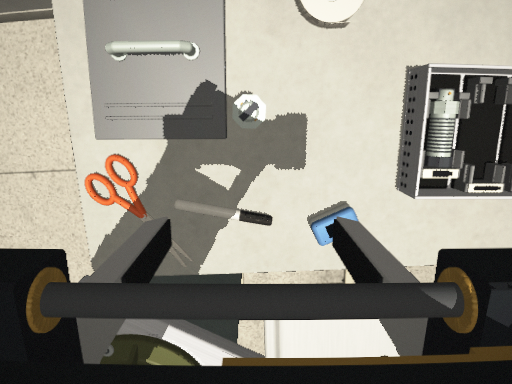

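Cover is flat at left, clear of the scissors (its corner at (225,137)); the handle's head is at about (249,109), oximeter (333,224).

```bash
python3 - <<'E'
from h import *
c=cams.get_calibration("wrist")
print(onz(c,[(249,109)],112),onz(c,[(251,107)],126))
go((471,43,200),28.5)
im=cv2.imread("pics/w3.png")[70:150,200:300]; cv2.imwrite("pics/hc.png",cv2.resize(im,None,fx=6,fy=6,interpolation=cv2.INTER_CUBIC))
E
```

```text
[[475.74609397  50.31721819 112.        ]] [[477.90346239  49.33873911 126.        ]]
t 9.55 pos [413.7  13.9 247.3] yaw 27.9 q [-0.06 -0.04  1.82  0.    1.35  1.03] F [0.2 0.2 1.2] gap 94.2 -> shift [0.0641 0.0012 0.0475] turn -0.6
```

View pics/hc.png

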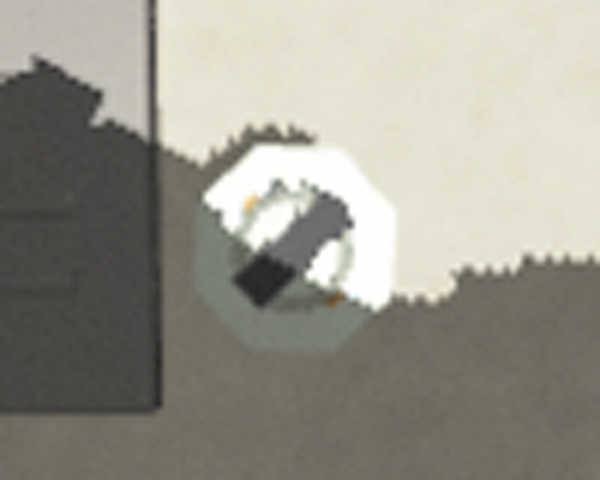

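```bash
python3 - <<'E'
from h import *
c=cams.get_calibration("wrist")
print(onz(c,[(249.4,111.2)],112))
go((474.2,49.7,104),28.2)
E
python3 -m handwheel '[[0.035,0,0,0],[0.07,-0.003,0,0]]'; python3 -c "
from h import *
go((474.2,49.7,104),28.2)"
```

```text
[[474.18550777  49.08186388 112.        ]]
t 9.55 pos [413.7  13.9 247.3] yaw 27.9 q [-0.06 -0.04  1.82  0.    1.35  1.03] F [0.2 0.2 1.2] gap 94.2 -> shift [ 0.0698 -0.0032  0.1435] turn -0.3
clock: 9.8
eef_pos: [474.9, 49.7, 247.2]
eef_rot: [-3.141, -0.002, 0.491]
wrist_force: [0.6, 0.1, -0.4]
finger_gap: 94.2
t 9.8 pos [474.9  49.7 247.2] yaw 28.1 q [0.03 0.11 1.67 0.   1.36 1.11] F [ 0.6  0.1 -0.4] gap 94.2 -> shift [-0.001  -0.0002  0.1432] turn -0.1
```

```bash
python3 -m handwheel '[[-0.001,0,0.05,0],[-0.001,0,0.1,0],[-0.001,0,0.13,0],[-0.001,0,0.143,0],[-0.001,0,0.143,0]]'; python3 -m handwheel '[[0,0,0,0],[0,0,0,0],[0,0,0,0],[0,0,0,0],[0,0,0,0]]' 1 10; python3 -m handwheel '[[0,0,0,0],[0,0,0,0],[0,0,0,0]]'; python3 -c "
from h import *
go((474.2,49.7,104),28.2); shot('scene','s2.png')"
```

```text
clock: 10.42
eef_pos: [474.2, 49.5, 104.1]
eef_rot: [-3.14, -0.002, 0.493]
wrist_force: [-0.7, -0.8, 0.3]
finger_gap: 93.7
clock: 11.05
eef_pos: [474.2, 49.5, 104.1]
eef_rot: [-3.14, -0.002, 0.493]
wrist_force: [-0.6, -0.1, 0.6]
finger_gap: 47.6
clock: 11.42
eef_pos: [474.3, 49.5, 104.1]
eef_rot: [-3.14, -0.002, 0.493]
wrist_force: [0.2, 0.6, -0.0]
finger_gap: 30.1
t 11.43 pos [474.3  49.5 104.1] yaw 28.2 q [0.03 0.27 1.84 0.   1.03 1.1 ] F [ 0.2  0.6 -0. ] gap 30.1 -> shift [ 0.     -0.0002  0.0001] turn 0.0
```

```bash
python3 -m handwheel '[[0,0,0,0],[0,0,-0.012,0],[-0.02,0.03,-0.012,0],[-0.045,0.07,-0.012,0],[-0.067,0.109,-0.012,0]]' 1 25; python3 -m handwheel '[[0,0,0.004,0],[0,0,0.008,0],[0,0,0.0115,0],[0,0,0.0115,0]]'; python3 -c "
from h import *
go((474.2,49.7,104),28.2); shot('scene','s3.png')"
```

```text
clock: 12.1
eef_pos: [466.7, -79.6, 116.7]
eef_rot: [-3.141, -0.002, 0.493]
wrist_force: [0.1, -0.0, -2.0]
finger_gap: 30.0
clock: 12.6
eef_pos: [466.6, -78.7, 104.9]
eef_rot: [-3.14, -0.002, 0.495]
wrist_force: [-0.2, -0.1, -1.5]
finger_gap: 30.2
t 12.6 pos [466.6 -78.7 104.9] yaw 28.3 q [-0.25  0.26  1.85  0.    1.03  0.83] F [-0.2 -0.1 -1.5] gap 30.2 -> shift [ 0.0676 -0.1094  0.0012] turn 0.1
```

View pics/s3.png

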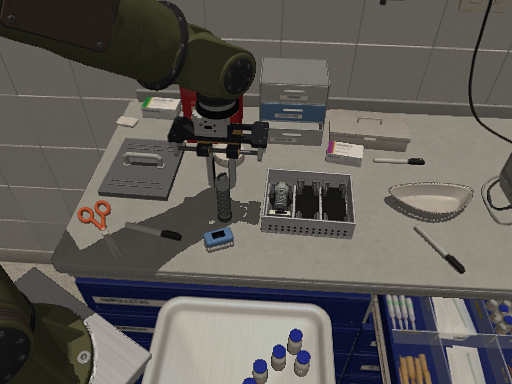

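Handle upright at (223,198), cap at (224,217), clear of the oximeter (218,238). Now setting it down with a light grip and starting the tilt.

```bash
python3 -m handwheel '[[0,0,0.001,0],[0,0,0.001,0]]' 1 5; python3 -m handwheel '[[0.005,0,0,0],[0.01,0,0,0],[0.015,0,0,0],[0.02,0,0,0],[0.025,0,0,0]]';python3 -m handwheel '[[0.004,0,0.001,0],[0.008,0,0.002,0],[0.012,0,0.003,0]]'; python3 -c "
from h import *
go((474.2,49.7,104),28.2); a,_=shot('scene','s4.png')
cv2.imwrite('pics/s4c.png',cv2.resize(a[120:270,140:380],None,fx=3,fy=3)[:,:,::-1])"
```

```text
clock: 12.9
eef_pos: [466.8, -78.7, 104.2]
eef_rot: [-3.141, -0.002, 0.495]
wrist_force: [0.3, 0.5, -1.4]
finger_gap: 30.4
clock: 13.52
eef_pos: [489.0, -66.7, 104.1]
eef_rot: [-3.14, -0.002, 0.495]
wrist_force: [-0.3, -0.6, -0.7]
finger_gap: 29.9
clock: 13.9
eef_pos: [500.0, -60.8, 101.2]
eef_rot: [-3.141, -0.003, 0.495]
wrist_force: [-0.2, -0.7, 4.5]
finger_gap: 30.1
t 13.9 pos [500.  -60.8 101.2] yaw 28.3 q [-0.19  0.32  1.77  0.    1.04  0.88] F [-0.2 -0.7  4.5] gap 30.1 -> shift [ 0.0298 -0.1096 -0.0026] turn 0.1
```

View pics/s4c.png

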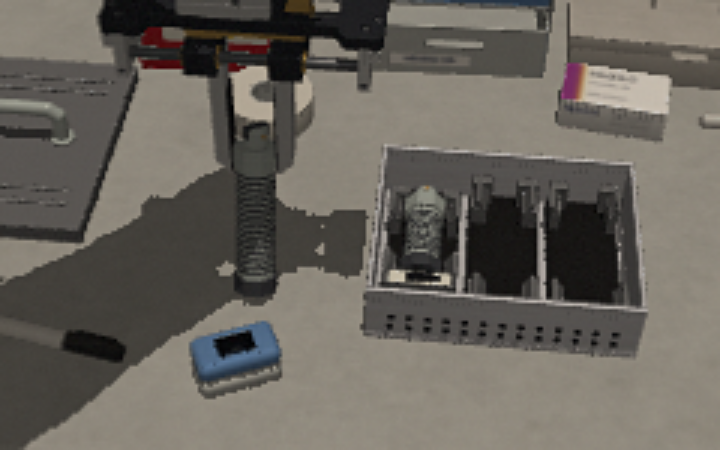

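The cap stayed at full-picture (225,217) while the head moved away: it pivots, about 20°. Continuing along the arc.

```bash
python3 -m handwheel '[[0.009,0,0.0025,0],[0.0175,0,0.0055,0],[0.026,0,0.0095,0],[0.034,0,0.014,0],[0.042,0,0.0195,0]]'; python3 -m handwheel '[[0.007,0,0.0055,0],[0.0135,0,0.012,0],[0.0195,0,0.019,0],[0.025,0,0.0265,0],[0.0295,0,0.0345,0]]';python3 -c "
from h import *
go((0,0,0),28.2); a,_=shot('scene','s5.png')
cv2.imwrite('pics/s5c.png',cv2.resize(a[120:270,140:380],None,fx=3,fy=3)[:,:,::-1])"
```

```text
clock: 14.58
eef_pos: [537.5, -40.4, 81.1]
eef_rot: [-3.14, -0.002, 0.495]
wrist_force: [0.1, -2.1, -0.3]
finger_gap: 30.0
clock: 15.2
eef_pos: [563.8, -26.2, 46.2]
eef_rot: [-3.14, -0.002, 0.495]
wrist_force: [0.5, 0.2, -0.6]
finger_gap: 30.0
t 15.2 pos [563.8 -26.2  46.2] yaw 28.4 q [-0.11  0.52  1.63  0.    0.99  0.96] F [ 0.5  0.2 -0.6] gap 30.0 -> shift [-0.4839 -0.2908  0.0454] turn 0.2
```

View pics/s5c.png

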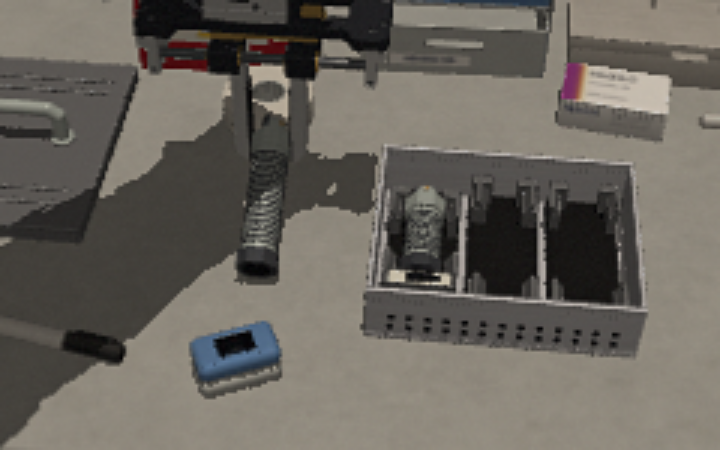

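Tilted to about 70°, cap slid forward slightly to crop (258,265). Tape is near ahead, so I go straight down now.

```bash
python3 -m handwheel '[[0.001,0,0.007,0],[0.002,0,0.014,0],[0.002,0,0.021,0],[0.002,0,0.028,0],[0.002,0,0.032,0]]'; python3 -c "
from h import *
go((0,0,0),28.2); a,_=shot('scene','s6.png'); b,_=shot('top','t6.png')
cv2.imwrite('pics/s6c.png',np.hstack([cv2.resize(a[120:250,150:290],(400,371)),cv2.resize(b[110:270,130:270],(350,400))[:371]])[:,:,::-1])"
```

```text
clock: 15.88
eef_pos: [565.3, -25.0, 12.7]
eef_rot: [-3.14, -0.001, 0.495]
wrist_force: [0.9, 0.5, -0.5]
finger_gap: 30.5
t 15.88 pos [565.3 -25.   12.7] yaw 28.4 q [-0.11  0.58  1.64  0.    0.93  0.96] F [ 0.9  0.5 -0.5] gap 30.5 -> shift [-0.4856 -0.2904  0.0128] turn 0.2
```

View pics/s6c.png

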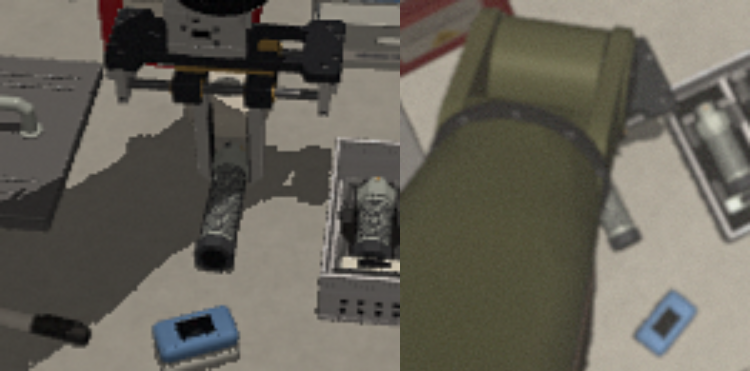

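Handle is lying, cap at left-panel (213,255), clear of the oximeter. Release.

```bash
python3 -m handwheel '[[0,0,0,0],[0,0,0,0],[0,0,0,0],[0,0,0,0],[0,0,0,0]]' 0.3; python3 -m handwheel '[[0,0,-0.05,0],[0,0,-0.1,0],[-0.03,0,-0.15,0],[-0.06,0,-0.2,0],[-0.09,0,-0.23,0]]'; python3 -m handwheel '[[0,0,0,0],[0,0,0,0]]' 0; python3 -c "
from h import *
go((0,0,0),28.2); b,_=shot('wrist','w6.png')"
```

```text
clock: 16.6
eef_pos: [565.2, -25.0, 12.8]
eef_rot: [-3.139, -0.001, 0.495]
wrist_force: [-1.1, 0.2, -0.1]
finger_gap: 65.8
clock: 17.23
eef_pos: [485.6, -68.6, 245.2]
eef_rot: [-3.141, -0.003, 0.495]
wrist_force: [0.3, -0.2, 0.6]
finger_gap: 65.7
clock: 17.48
eef_pos: [485.7, -68.5, 244.5]
eef_rot: [-3.141, -0.003, 0.495]
wrist_force: [-0.3, 0.9, 0.6]
finger_gap: 82.2
t 17.48 pos [485.7 -68.5 244.5] yaw 28.4 q [-0.22  0.14  1.64  0.    1.36  0.86] F [-0.3  0.9  0.6] gap 82.2 -> shift [-0.3955 -0.2908  0.2437] turn 0.2
```

View pics/w6.png

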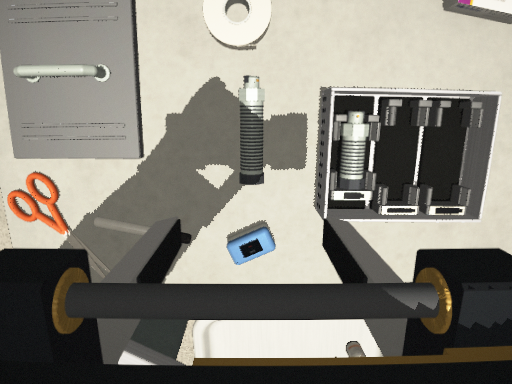

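Handle lies on its side, let go: cap end (251,184), boss tip (251,76). Stubby is at (352,150); the empty cradles' labels are at (399,209) and (446,209). That was my last permitted viewing, so from here I measure numerically: a closer frame over the empty cradles.

```bash
python3 - <<'E'
from h import *
c=cams.get_calibration("wrist")
P=onz(c,[(251,184),(251,76),(251,82),(251,98)],15);print(P.round(1)); d=P[1]-P[0]; print(np.degrees(np.arctan2(d[1],d[0])),np.linalg.norm(d))
go((578,-257,225),28.2)
E
```

```text
[[469.1 -75.2  15. ]
 [582.4 -14.1  15. ]
 [576.5 -17.3  15. ]
 [560.5 -25.9  15. ]]
28.335872278531593 128.67164768743214
t 17.52 pos [485.7 -68.3 244.1] yaw 28.4 q [-0.22  0.14  1.64  0.    1.36  0.86] F [-0.6  0.9 -0.5] gap 86.7 -> shift [-0.0085  0.2099  0.0188] turn 0.2
```

```bash
python3 -m handwheel '[[0,0.06,0,0],[0,0.12,0,0],[-0.005,0.17,0.01,0],[-0.0085,0.21,0.019,0],[-0.0085,0.21,0.019,0]]'; python3 - <<'E'
from h import *
im,c=shot("wrist","w7.png"); g=cv2.cvtColor(im,cv2.COLOR_RGB2GRAY)
go((578,-257,225))
t=np.radians(28.2); ux=np.array([np.cos(t),np.sin(t),0]); vx=np.array([np.sin(t),-np.cos(t),0])
# rectify tray at given heights: rows = u (cradle x), cols = v rel. tray centre
o=np.array([590,-217,0.])
for z in (35,54):
    us=np.arange(90,-91,-0.5); vs=np.arange(-110,111,0.5)
    X=o+us[:,None,None]*ux+vs[None,:,None]*vx; X[...,2]=z
    m=proj(c,X.reshape(-1,3)).reshape(len(us),len(vs),2).astype(np.float32)
    r=cv2.remap(g,m[...,0],m[...,1],cv2.INTER_LINEAR); cv2.imwrite(f"pics/r{z}.png",r); np.save(f"r{z}.npy",r)
    print("z",z)
    s=" .:-=+*#%@"
    for i in range(20,len(us),8 if z==35 else 1000):
        print("%5.0f "%us[i]+"".join(s[min(9,int(v)//26)] for v in r[i,::4][:]))
print("cols from -110 step 2")
E
```

```text
clock: 18.15
eef_pos: [578.2, -258.5, 220.8]
eef_rot: [-3.136, 0.001, 0.494]
wrist_force: [-0.1, 0.3, 0.5]
finger_gap: 94.0
t 18.2 pos [ 578.1 -257.1  222. ] yaw 28.3 q [-0.48  0.48  1.25  0.    1.41  0.6 ] F [ 0.1 -0.9 -0.2] gap 94.4 -> shift [-0.     -0.0002 -0.003 ] turn 0
z 35
   80 %%%%%%%%%%%%%%%%%%%%%%%%%%%%%%%%%%%%%%%%%%%%%%%%%%%%%%%%%%%#%%%%%%%%%%%%%%%%%%%%%%%%%%%%%%%%%%%%%%%%%%%%%%%%%%%
   76 %%%%%%%%%%%%%%%%%%%%%%%%%%%%%%%%%%%%#%#%%%%%%%%%%%#**+=======*%%%%%%%%%%%%%%#%#%%%%%%%%%###*%#%%%%%%%%%%%%%%%%%
   72 %%%%%#*------=-=-=-==========+====+++=+++++++++=---------------+**************###*###########%%%%%%%%%%%%%%%%%%
   68 %%%%%@%------=%@@@@%%%%%%%%%%%%%%%%%%##%%%%%%#=================###%################**************+=---=%@%%%%%%
   64 %%%%%@%-------@@:........................%%-.......          ...::::.@@@:::::::.............:...-@+---=@%%%%%%%
   60 %%%%%@#-------@@:......................  ==::::::::.        .::::##*.@@%.######:...........-#####*+----%%%%%%%%
   56 %%%%%@#-------%@.....................    -+-::::....        ...:::-=.@@+:======............:++++++=----%
[... 3700 characters left out ...]
---------------:+++++@#@@%#@%@#@%@%@%@+------:%@@%%%%%%+%=%+%%%%%@@@*=----=@#%%%%%%
  -76 -=====------------------------------------------------------------------------------------------------+@%%%%%%%
  -80 ================-------======================*%@@@@@@@@@@@@@@@@@@@@@@@@@@@@@@@@@@@@@@@@@@@@@@@@@@@@@@@@@%%%%%%%
  -84 ========------------.  -===*===*#%%%%%%%%%%%%%%%%%%%%%%%%%%%%%%%%%%%%%%%%%%%%%%%%%%%%%%%%%%%%%%%%%%%%%%%%%%%%%%
  -88 =====-------------:    -=%%%%%%%%%%%%%%%%%%%%%%%%%%%%%%%%%%%%%%%%%%%%%%%%%%%%%%%%%%%%%%%%%%%%%%%%%%%%%%%%%%%%%%
z 54
   80 %%%%%%%%%%%%%%%%%%%%%%%%%%%%%%%%%%%%%%%%%%%%%%%%%%%%%%%%%%%%%%%%%%%%%%%%%%%%%%%%%%%%%%%%%%%%%%%%%%%%%%%%%%%%%%%
cols from -110 step 2
```

```bash
python3 - <<'E'
from h import *
g=cv2.imread("pics/w7.png",0); c=cams.get_calibration("wrist")
t=np.radians(28.2); ux=np.array([np.cos(t),np.sin(t),0]); vx=np.array([np.sin(t),-np.cos(t),0]); o=np.array([590,-217,0.])
def prof(us,vs,z):
    us,vs=np.broadcast_arrays(np.asarray(us,float),np.asarray(vs,float))
    X=o+us[...,None]*ux+vs[...,None]*vx; X[...,2]=z
    m=proj(c,X.reshape(-1,3)).reshape(us.shape+(2,)).astype(np.float32)
    return cv2.remap(g,m[...,0],m[...,1],cv2.INTER_LINEAR).mean(0).round().astype(int)
v=np.arange(30,91,1.)
for u0 in (46,-46): print("z35 v30..90 at u",u0,prof(np.arange(u0-4,u0+5)[:,None],v[None],35).tolist())
for z in (31,35,):
  print("stop/label u -80..-50",prof(np.arange(-80,-49,1.)[None],np.arange(52,69)[:,None],z).tolist())
  for vv in (46,74):print("cheeks/gate u 50..75 v",vv,prof(np.arange(50,76,1.)[None],np.arange(vv-2,vv+3)[:,None],z).tolist())
print("wall u -85..-68",prof(np.arange(-85,-67,1.)[None],np.arange(0,50)[:,None],50).tolist())
print("wall u 68..85",prof(np.arange(68,86,1.)[None],np.arange(20,80)[:,None],50).tolist())
print("wall v 85..105",prof(np.arange(-40,41)[:,None],np.arange(85,106,1.)[None],50).tolist())
print("wall v -105..-85",prof(np.arange(20,60)[:,None],np.arange(-105,-84,1.)[None],50).tolist())
E
```

```text
z35 v30..90 at u 46 [175, 130, 110, 125, 136, 144, 107, 94, 92, 91, 137, 67, 37, 32, 32, 32, 32, 32, 32, 32, 33, 32, 31, 31, 32, 31, 31, 31, 31, 31, 32, 32, 32, 32, 32, 31, 30, 31, 32, 32, 31, 31, 29, 21, 38, 50, 102, 112, 92, 85, 87, 90, 114, 147, 146, 128, 112, 95, 82, 84, 84]
z35 v30..90 at u -46 [159, 107, 107, 112, 123, 111, 99, 95, 100, 119, 120, 52, 33, 31, 31, 31, 31, 31, 32, 32, 32, 32, 32, 31, 32, 32, 32, 32, 32, 32, 32, 31, 32, 32, 32, 31, 32, 33, 31, 30, 31, 28, 22, 31, 44, 68, 126, 89, 86, 87, 86, 86, 129, 158, 135, 121, 91, 84, 85, 86, 86]
stop/label u -80..-50 [212, 129, 95, 97, 99, 99, 122, 172, 132, 65, 67, 67, 68, 69, 74, 111, 187, 250, 100, 57, 49, 49, 49, 46, 33, 20, 22, 29, 32, 32, 31]
cheeks/gate u 50..75 v 46 [32, 32, 32, 30, 30, 33, 42, 79, 118, 135, 136, 134, 131, 119, 86, 46, 44, 134, 245, 207, 131, 100, 106, 155, 238, 247]
cheeks/gate u 50..75 v 74 [39, 37, 40, 40, 38, 42, 68, 123, 168, 181, 183, 184, 183, 168, 115, 51, 55, 164, 241, 189, 109, 98, 112, 183, 245, 245]
stop/label u -80..-50 [250, 223, 155, 95, 96, 99, 99, 117, 159, 155, 64, 66, 67, 68, 69, 73, 101, 180, 247, 115, 59, 50, 49, 49, 46, 33, 20, 22, 28, 32, 32]
cheeks/gate u 50..75 v 46 [32, 32, 32, 30, 31, 34, 43, 85, 120, 130, 130, 128, 125, 109, 69, 36, 55, 191, 242, 175, 115, 99, 117, 198, 244, 243]
cheeks/gate u 50..75 v 74 [47, 46, 48, 48, 45, 48, 78, 144, 183, 191, 192, 190, 189, 161, 96, 42, 92, 204, 227, 156, 104, 99, 140, 212, 246, 240]
wall u -85..-68 [227, 227, 227, 227, 227, 227, 226, 225, 227, 240, 249, 225, 133, 97, 98, 98, 104, 134]
wall u 68..85 [136, 100, 99, 143, 238, 247, 229, 203, 227, 228, 228, 228, 228, 228, 228, 228, 228, 228]
wall v 85..105 [84, 85, 86, 85, 85, 86, 109, 133, 139, 150, 207, 228, 228, 228, 228, 228, 228, 228, 228, 228, 228]
wall v -105..-85 [224, 224, 224, 224, 225, 225, 225, 219, 220, 241, 243, 192, 114, 92, 91, 91, 91, 91, 93, 91, 89]
```

```bash
python3 - <<'E'
from h import *
g=cv2.imread("pics/w6.png",0)
print("axis col 244-258 mean rows 66-104", g[66:104,247:256].mean(1).astype(int).tolist())
print("rows 165-192", g[165:192,245:258].mean(1).astype(int).tolist())
print("collar row 90 cols 232-272",g[88:93,232:272].mean(0).astype(int).tolist())
print("cap row 178",g[176:181,232:272].mean(0).astype(int).tolist())
# predicted rows for a lying handle, cap end at C, wrist calib at that pose unavailable-> shift current calib by TCP move
go((519.7,-47.9,120),28.3)
E
```

```text
axis col 244-258 mean rows 66-104 [221, 221, 222, 222, 221, 221, 220, 220, 219, 188, 140, 171, 202, 201, 201, 201, 205, 226, 225, 225, 224, 226, 242, 252, 252, 252, 253, 253, 252, 252, 252, 252, 252, 253, 247, 236, 240, 240]
rows 165-192 [74, 43, 93, 98, 49, 71, 108, 112, 111, 85, 45, 38, 39, 38, 37, 39, 39, 40, 45, 92, 216, 225, 225, 226, 226, 227, 227]
collar row 90 cols 232-272 [217, 222, 223, 222, 223, 222, 176, 177, 178, 188, 189, 183, 181, 179, 241, 249, 251, 250, 250, 249, 251, 250, 250, 251, 251, 224, 194, 192, 190, 200, 201, 201, 207, 223, 223, 222, 222, 222, 221, 222]
cap row 178 [106, 107, 107, 108, 108, 108, 107, 74, 40, 34, 34, 36, 36, 35, 36, 39, 39, 38, 37, 40, 39, 40, 41, 40, 38, 36, 36, 42, 60, 68, 69, 69, 215, 223, 224, 224, 224, 223, 223, 224]
t 18.2 pos [ 578.1 -257.1  222. ] yaw 28.3 q [-0.48  0.48  1.25  0.    1.41  0.6 ] F [ 0.1 -0.9 -0.2] gap 94.4 -> shift [ 0.0479 -0.2114  0.103 ] turn 0.0
```

```bash
python3 - <<'E'
from h import *
c=dict(cams.get_calibration("wrist")); s=read_state()
R=np.array(c["R"]); C=-R.T@np.array(c["t"])+np.array([485.7,-68.4,244.3])-s["eef_pos"]; c["t"]=-R@C
a=np.radians(28.3); d=np.array([np.cos(a),np.sin(a)]); n=np.array([np.sin(a),-np.cos(a)])
T=np.array([485.7,-68.4])
for nm,uv,z in(("tip",(251,75),20),("shoulder",(251,87.5),30),("collar low",(251,100),30),("cap top edge grip",(251,175),28),("capend",(251,184.3),5),("collarL",(238,90),15),("collarR",(264.8,90),15),("capL",(239.5,178),15),("capR",(263.5,178),15)):
    p=onz(c,[uv],z)[0,:2]-T; print(nm,(p@d).round(1),(p@n).round(1))
E
```

```text
tip 110.9 -2.5
shoulder 96.3 -2.4
collar low 82.5 -2.4
cap top edge grip -4.6 -2.4
capend -20.9 -2.6
collarL 94.6 -17.8
collarR 94.6 13.7
capL -10.8 -16.8
capR -10.8 13.0
```

```bash
python3 -m handwheel '[[0.01,-0.06,0.02,0],[0.025,-0.12,0.05,0],[0.048,-0.18,0.08,0],[0.048,-0.211,0.1,0],[0.048,-0.211,0.1,0]]' 0.2; python3 -c "
from h import *
go((520,-47.5,12),28.3)"
```

```text
clock: 18.82
eef_pos: [518.0, -44.6, 121.3]
eef_rot: [-3.134, 0.003, 0.499]
wrist_force: [-0.0, -0.8, 0.8]
finger_gap: 75.5
t 18.82 pos [518.  -44.6 121.3] yaw 28.6 q [-0.16  0.33  1.7   0.    1.11  0.91] F [-0.  -0.8  0.8] gap 75.5 -> shift [0.0008 0.0043 0.1093] turn 0.3
```

```bash
python3 -m handwheel '[[0.001,0.003,0.04,0.3],[0.001,0.003,0.08,0.3],[0.001,0.003,0.1,0.3],[0.001,0.003,0.109,0.3],[0.001,0.003,0.109,0.3]]'; python3 -c "
from h import *
go((520,-47.5,12),28.3)"; python3 -m handwheel '[[0,0,0,0],[0,0,0,0],[0,0,0,0],[0,0,0,0],[0,0,0,0]]' 1 25;  python3 -m handwheel '[[0,0,0,0],[0,0,0,0],[0,0,0,0],[0,0,0,0]]';python3 -c "
from h import *
go((520,-47.5,12),28.3)"
```

```text
clock: 19.45
eef_pos: [519.8, -46.3, 12.6]
eef_rot: [-3.135, 0.003, 0.494]
wrist_force: [-0.7, 0.7, 0.1]
finger_gap: 75.5
t 19.45 pos [519.8 -46.3  12.6] yaw 28.3 q [-0.16  0.5   1.76  0.    0.88  0.91] F [-0.7  0.7  0.1] gap 75.5 -> shift [-0.0004  0.0011  0.0006] turn 0.0
clock: 20.08
eef_pos: [519.9, -46.4, 12.7]
eef_rot: [-3.135, 0.003, 0.494]
wrist_force: [0.7, -1.5, -0.1]
finger_gap: 28.8
clock: 20.58
eef_pos: [520.0, -46.4, 12.7]
eef_rot: [-3.135, 0.003, 0.494]
wrist_force: [0.3, -0.0, 0.5]
finger_gap: 26.2
t 20.57 pos [520.  -46.4  12.7] yaw 28.3 q [-0.16  0.5   1.76  0.    0.88  0.91] F [ 0.3 -0.   0.5] gap 26.2 -> shift [-0.0005  0.001   0.0007] turn 0.0
```

```bash
python3 -m handwheel '[[0,0,-0.02,0],[0,0,-0.05,0],[0,0,-0.08,0],[0,0,-0.1,0],[0,0,-0.1,0]]'; python3 - <<'E'
from h import *
go((616.5,-269,106),28.2); 
im,c=shot("wrist","w8.png"); g=cv2.cvtColor(im,cv2.COLOR_RGB2GRAY)
E
```

```text
clock: 21.2
eef_pos: [521.0, -46.9, 113.6]
eef_rot: [-3.136, 0.001, 0.494]
wrist_force: [-0.1, 0.3, -2.9]
finger_gap: 26.1
t 21.2 pos [521.  -46.9 113.6] yaw 28.3 q [-0.16  0.35  1.7   0.    1.09  0.91] F [-0.1  0.3 -2.9] gap 26.1 -> shift [-0.0212  0.2409  0.0062] turn 0.1
```

```bash
python3 - <<'E'
from h import *
g=cv2.imread("pics/w8.png",0); c=cams.get_calibration("wrist"); s=read_state()
R=Ro.from_euler("xyz",s["eef_rot"]).as_matrix(); T=np.array(s["eef_pos"])
P=lambda x,y,up: proj(c,[T+R@np.array([x,y,-up])])[0].round(1)
for nm,x,up in(("tip",70,11),("shoulder",56,17),("collar low",42,17),("tip axis",70,2)): print(nm,P(x,0,up))
a=P(85,0,10);b=P(25,0,17)
print(a,b,"rows from",int(a[1]), g[int(a[1]):int(b[1]),int(a[0])-4:int(a[0])+5].mean(1).astype(int).tolist())
r=int(P(49,0,17)[1]); print("collar row",r,"edges pred",P(49,-15,5),P(49,15,5), "cols from",int(a[0])-40, g[r-3:r+4,int(a[0])-40:int(a[0])+41].mean(0).astype(int).tolist())
E
```

```text
tip [252.5 107.5]
shoulder [252.5 138. ]
collar low [252.5 167.7]
tip axis [252.5 107.8]
[252.5  74.8] [252.5 202.2] rows from 74 [238, 238, 237, 237, 238, 238, 237, 238, 238, 238, 238, 238, 238, 238, 237, 237, 237, 237, 237, 238, 238, 230, 195, 147, 141, 136, 143, 143, 131, 131, 134, 144, 119, 155, 197, 206, 204, 227, 245, 248, 248, 248, 248, 248, 248, 249, 249, 249, 249, 249, 242, 222, 196, 171, 149, 137, 131, 131, 142, 136, 130, 129, 120, 111, 134, 139, 139, 140, 140, 137, 136, 137, 138, 139, 141, 143, 141, 141, 140, 138, 137, 134, 133, 135, 136, 137, 136, 136, 137, 137, 138, 137, 138, 137, 135, 134, 134, 134, 134, 134, 133, 133, 134, 94, 53, 46, 46, 62, 126, 134, 133, 118, 59, 46, 46, 44, 124, 133, 133, 133, 64, 46, 45, 44, 114, 130, 132, 132]
collar row 153 edges pred [222.9 150.3] [282.1 150.3] cols from 212 [125, 124, 126, 125, 125, 124, 123, 124, 125, 123, 118, 117, 117, 118, 117, 118, 117, 117, 118, 118, 118, 118, 118, 119, 118, 119, 127, 136, 138, 138, 138, 139, 138, 138, 137, 138, 137, 138, 138, 137, 138, 138, 138, 138, 138, 138, 138, 138, 138, 138, 138, 138, 138, 124, 122, 121, 122, 122, 122, 121, 122, 121, 120, 121, 121, 124, 125, 125, 139, 139, 136, 126, 126, 125, 126, 126, 125, 125, 125, 125, 124]
```

In-hand features match prediction within about 0.5 mm (tip row 107, shoulder row 138), so the handle is held at its middle and level. On to the cradle.

```bash
python3 -m handwheel '[[-0.003,0.04,0,0],[-0.01,0.09,0,0],[-0.015,0.14,0,0],[-0.02,0.19,0,0],[-0.021,0.225,0,0]]'; python3 -m handwheel '[[0,0.008,0,0],[0,0.015,0,0],[0,0.016,0,0],[0,0.016,0,0]]'; python3 -c "
from h import *
go((616.5,-269,70),28.2); shot('wrist','w9.png')"
```

```text
clock: 21.88
eef_pos: [608.3, -256.7, 108.7]
eef_rot: [-3.133, 0.004, 0.493]
wrist_force: [-0.7, 1.0, -0.9]
finger_gap: 26.4
clock: 22.38
eef_pos: [615.9, -270.0, 108.7]
eef_rot: [-3.133, 0.004, 0.494]
wrist_force: [-0.8, -0.7, -1.7]
finger_gap: 26.3
t 22.38 pos [ 615.9 -270.   108.7] yaw 28.3 q [-0.47  0.67  1.23  0.    1.25  0.61] F [-0.8 -0.7 -1.7] gap 26.3 -> shift [ 0.0012 -0.0003  0.0387] turn 0.1
```

```bash
python3 -m handwheel '[[0.001,0,0.015,0],[0.001,0,0.03,0],[0.001,0,0.045,0],[0.001,0,0.058,0],[0.001,0,0.058,0]]' 1 15; python3 -c "
from h import *
go((616.5,-269,22.7),28.2)"
```

```text
clock: 23.05
eef_pos: [615.8, -269.0, 49.3]
eef_rot: [-3.131, 0.005, 0.494]
wrist_force: [0.2, -0.3, -2.4]
finger_gap: 26.8
t 23.05 pos [ 615.8 -269.    49.3] yaw 28.3 q [-0.47  0.73  1.27  0.    1.15  0.61] F [ 0.2 -0.3 -2.4] gap 26.8 -> shift [0.0008 0.0006 0.0266] turn 0.1
```

```bash
python3 -m handwheel '[[0.0005,0.0003,0.004,0],[0.0005,0.0003,0.008,0],[0.0005,0.0003,0.012,0],[0.0005,0.0003,0.012,0]]'; python3 -c "
from h import *
go((616.5,-269,22.7),28.2)"
```

```text
clock: 23.55
eef_pos: [616.1, -268.9, 37.0]
eef_rot: [-3.131, 0.006, 0.494]
wrist_force: [-0.4, 0.0, -1.4]
finger_gap: 26.5
t 23.55 pos [ 616.1 -268.9   37. ] yaw 28.3 q [-0.47  0.75  1.27  0.    1.13  0.61] F [-0.4  0.  -1.4] gap 26.5 -> shift [0.0004 0.0004 0.0143] turn 0.1
```

```bash
python3 -m handwheel '[[0,0,0.004,0],[0,0,0.008,0],[0,0,0.012,0],[0,0,0.0135,0],[0,0,0.0135,0]]'; python3 -c "
from h import *
go((616.5,-269,22.7),28.2)"
```

```text
clock: 24.18
eef_pos: [616.0, -268.9, 23.4]
eef_rot: [-3.131, 0.006, 0.494]
wrist_force: [1.3, -0.4, -2.0]
finger_gap: 26.2
t 24.18 pos [ 616.  -268.9   23.4] yaw 28.3 q [-0.47  0.77  1.28  0.    1.11  0.61] F [ 1.3 -0.4 -2. ] gap 26.2 -> shift [0.0004 0.0004 0.0007] turn 0.1
```

Free descent, within a millimetre of home. Last bit, then a narrow release (limited by the tray wall).

```bash
python3 -m handwheel '[[0,0,0.001,0],[0,0,0.0015,0],[0,0,0.0015,0]]'; python3 -m handwheel '[[0,0,0,0],[0,0,0,0],[0,0,0,0]]' 0.62; python3 -m handwheel '[[0,0,-0.02,0],[0,0,-0.06,0],[0,0,-0.1,0],[0,0,-0.15,0],[-0.02,-0.02,-0.2,0]]'; python3 -m handwheel '[[-0.025,-0.02,0,0],[-0.025,-0.02,0,0]]' 0;python3 - <<'E'
from h import *
go((616.5,-269,22.7),28.2)
im,c=shot("wrist","w10.png"); a,cs=shot("scene","s10.png"); b,ct=shot("top","t10.png")
g=cv2.cvtColor(im,cv2.COLOR_RGB2GRAY)
t=np.radians(28.2); ux=np.array([np.cos(t),np.sin(t),0]); vx=np.array([np.sin(t),-np.cos(t),0]); o=np.array([590,-217,0.])
us=np.arange(90,-91,-0.5); vs=np.arange(20,105,0.5)
X=o+us[:,None,None]*ux+vs[None,:,None]*vx; X[...,2]=32
m=proj(c,X.reshape(-1,3)).reshape(len(us),len(vs),2).astype(np.float32)
r=cv2.remap(g,m[...,0],m[...,1],cv2.INTER_LINEAR)
for i in range(20,len(us),6): print("%5.0f "%us[i]+"".join(" .:-=+*#%@"[min(9,int(v)//26)] for v in r[i,::2]))
E
```

```text
clock: 24.55
eef_pos: [616.1, -268.9, 22.7]
eef_rot: [-3.131, 0.005, 0.494]
wrist_force: [-2.3, 1.1, 6.2]
finger_gap: 26.8
clock: 24.92
eef_pos: [616.1, -268.9, 22.6]
eef_rot: [-3.131, 0.005, 0.494]
wrist_force: [0.5, -0.4, 0.7]
finger_gap: 35.8
clock: 25.55
eef_pos: [591.0, -262.0, 225.6]
eef_rot: [-3.132, 0.005, 0.494]
wrist_force: [0.0, -0.2, 0.1]
finger_gap: 35.7
clock: 25.8
eef_pos: [558.6, -256.2, 228.6]
eef_rot: [-3.135, 0.003, 0.493]
wrist_force: [0.0, -0.7, 0.2]
finger_gap: 52.2
t 25.8 pos [ 558.6 -256.2  228.6] yaw 28.3 q [-0.49  0.44  1.3   0.    1.41  0.59] F [ 0.  -0.7  0.2] gap 52.2 -> shift [0.0455 0.0402 0.2055] turn 0.1
   80 %%%%%%%%%%%%%%%%%%%%%%%%%%%%%%%%%%%%%%%%%%%%%%%%%%%%%%%%%%%%%%%%%%%%%%%%%%%%%%%%%%%%%
   77 %%%%%%%%%%%%##%%%#%@@%%@@@@@@@@@@@@@@@%%%%%%%%%%%%%%%%%%%%%%%%%%%%%%%%%%%%%%%%%%%%%%%
   74 @@@@@%%@@@@@@@@@@@@@@@@@@@@@@@@@@@@@@@@@@@@@@@@@@@@@@@@@@@@@@@@@@@@@@@@@@@@@@@@@%%%%%
   71 --=------=-======-=-----=-----=---=--------------=-------------------------=+#%%%%%%%
   68 ==========================---:::::-+*###**++=-------------------------------*@@%%
[... 4088 characters left out ...]
:-::::::::::-::::::::::::-====+%@%#*==--------+%@@%%%%%%
  -70 @@%#+=-------:+##%@@@@@@%+-::::::::::::::::::::::::::::----#@%##*=---------+%@%#%%%%%
  -73 #*=-==---------==+%##%%%##%++*#*=+##+**+==#*++*%+*%%#*#@@%@@@%+++=---------*@@@%%%%%%
  -76 -----=--------------------------------------------------------------------=*@@@%%%%%%
  -79 ###########################+*##*+###+*########################+###*+########%%%%%%%%%
  -82 @@@%%%%%%%%%%%%%%%%@%%%@@@@@@@@@@@@@@@@@@@@@@@@@@@@@@@%%%%%%%%%@@@@@@@@@@@@@@@%%%%%%%
  -85 %%%%%%%%%%%%%%%%%%%%%%%%%%%%%%%%%%%%%%%%%%%%%%%%%%%%%%%%%%%%%%%%%%%%%%%%%%%%%%%%%%%%%
  -88 %%%%%%%%%%%%%%%%%%%%%%%%%%%%%%%%%%%%%%%%%%%%%%%%%%%%%%%%%%%%%%%%%%%%%%%%%%%%%%%%%%%%%
```

```bash
python3 - <<'E'
from h import *
a=cv2.imread("pics/top0.png");b=cv2.imread("pics/t10.png")
ct=cams.get_calibration("top")
for nm,(x0,x1,y0,y1),f in(("oxi",(215,260,222,255),lambda i:(i[...,0].astype(int)-i[...,2]>40)),("tape",(158,200,118,158),lambda i:i.min(2)>165)):
    for i in(a,b):
        m=f(i[y0:y1,x0:x1]); yx=np.argwhere(m).mean(0); print(nm,m.sum(),(yx[::-1]+[x0,y0]).round(1))
s=cv2.imread("pics/s10.png"); cs=cams.get_calibration("scene")
P=onz(cams.get_calibration("top"),[(0,0)],0)
s3=cv2.imread("pics/s3.png")
d=cv2.absdiff(s,s3).max(2)
print("cover region change since set down",(d[150:195,105:165]>40).mean(), "scene stubby change",(d[180:215,272:292]>40).mean())
print(read_state()["wrist_force"]); manip.sign_off()
E
```

```text
oxi 117 [236.9 239.1]
oxi 0 [nan nan]
tape 0 [nan nan]
tape 664 [178.2 136.4]
cover region change since set down 0.0 scene stubby change 0.23857142857142857
[ 0.16961241  1.27964502 -0.12902191]
the job is handed in; nothing more can be done<stdin>:6: RuntimeWarning: Mean of empty slice.
  ret = um.true_divide(
```

The handle is in the standard cradle, boss away from the robot and let go, and I handed the job in at about 26 s. No verdict was given.

**What I did**
- **Cover:** I lifted it off by its bow grip, turned it 90° and set it down on the worktop left of the handle. The wrist view showed it flat and clear of the scissors.
- **Laying the handle down:** I gripped it by the collar flats and carried it a little way towards the tray, still upright. I then tipped it over its cap edge with a light 5 N grip and released it on its side.
- **Cradle choice:** The stubby handle is in the left cradle. The middle channel measured about 27 mm wide and the right one about 35 mm, so the right one is the standard cradle.
- **Seating:** I took the handle again across its middle. It went down without resistance until it touched bottom (6 N) with the axis at 25 mm, the seat height, and I opened the jaws just enough to let go.

**Last checks**
- **Handle:** A numeric map from the wrist camera afterwards shows the collar and cap centred in the channel and the boss through the gate.
- **Robot:** The wrist force was near zero at hand-in, and the arm was clear of everything.
- **Cover:** Its region in the scene picture had not changed since it was set down.

**Checks that failed or were inconclusive**
- **Oximeter and tape roll:** My before-and-after colour check gave no result for either. The oximeter was found only in the first picture, and the tape only in the last, at (178,136), against about (179,137) by eye at the start.
- **Stubby handle:** About 24% of its picture area changed. I take this to be the arm's changed shadow, but did not confirm it. No unexpected contact force showed at any move.
- **Final views:** I had used all 12 picture viewings by then, so the last stage was checked only numerically.

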